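# Send the turned bowls through the finishing hatch

### The job

Nest all the small turned bowls upright into one stack in the seat of the blue carrier, out in the lane. Then, holding the push stick, push the loaded carrier along the lane through the sprung orange flap, far enough into the hatch that the flap swings fully shut behind it, with the stack still nested. Finally lay the push stick back in its rest, and leave everything else on the bench where it stands.

Things in the scene. Friction and masses are not known exactly. Their poses are not given: they have to be found in the camera images.
- bowl_a: small turned bowl, dark walnut brown; may be absent. Cone: foot radius 16 mm, mouth 31, 40 high; bead round the rim 67 wide, top 10 mm, straight: grip across it. Wall 4, floor 15 thick. All alike; each stands 15 mm higher in the one below, about 1.8 mm clearance all round. Origin: centre of foot's underside, z to the mouth. 70 g.
- bowl_b: small turned bowl, dyed teal green; may be absent. Cone: foot radius 16 mm, mouth 31, 40 high; bead round the rim 67 wide, top 10 mm, straight: grip across it. Wall 4, floor 15 thick. All alike; each stands 15 mm higher in the one below, about 1.8 mm clearance all round. Origin: centre of foot's underside, z to the mouth. 70 g.
- bowl_c: small turned bowl, cherry red-brown; may be absent. Cone: foot radius 16 mm, mouth 31, 40 high; bead round the rim 67 wide, top 10 mm, straight: grip across it. Wall 4, floor 15 thick. All alike; each stands 15 mm higher in the one below, about 1.8 mm clearance all round. Origin: centre of foot's underside, z to the mouth. 70 g.
- bowl_d: small turned bowl, pale birch cream; may be absent. Cone: foot radius 16 mm, mouth 31, 40 high; bead round the rim 67 wide, top 10 mm, straight: grip across it. Wall 4, floor 15 thick. All alike; each stands 15 mm higher in the one below, about 1.8 mm clearance all round. Origin: centre of foot's underside, z to the mouth. 70 g.
- bowl_e: small turned bowl, dyed yellow; may be absent. Cone: foot radius 16 mm, mouth 31, 40 high; bead round the rim 67 wide, top 10 mm, straight: grip across it. Wall 4, floor 15 thick. All alike; each stands 15 mm higher in the one below, about 1.8 mm clearance all round. Origin: centre of foot's underside, z to the mouth. 70 g.
- carrier: loose blue board 100 (x) x 110 (y) x 12 mm in the lane, 0.5 kg. At each y end an end board 60 wide, top 36 above bench, outer faces 55 from the centre. In the middle a white conical seat for one bowl, rim 38 above bench. Origin: centre of underside, on the bench. Slides between the rails with 3 mm play each side; its +y end goes in first.
- carrier_seat (a point): floor of the carrier's conical seat, where the foot of the lowest bowl stands: 16 mm above the carrier's underside, on its centre. The k-th bowl of the stack (k = 0, 1, ..) stands 15 k mm above it. The seat has 1.8 mm clearance round the bowl.
- hatch: fixed green-framed hatch. Origin on the bench under the shut flap, mid lane; +y is the way in. Two rails 12 mm high, 106 apart inside, run from y = -200 to +280. Gate opening 118 wide, 160 high; frame 168 wide, 188 high, 20 thick in y. Behind it a clear-walled, clear-roofed tunnel 174 high to a plywood wall at y = 280.
- flap (a joint): orange flap, rad: 0 shut (vertical), grows as it swings inward, to 1.5; never outward. Hinge along its top, 160 mm above bench; 114 long, 108 wide, lower edge 46 above bench: the end boards and a stick held low pass under it, the bowls push it open. Light spring (under 1 N). It drags over the bowls and shuts once they are past: carrier centre 155 mm beyond it clears any stack.
- stick: push stick along its own y: wooden handle 26 wide, 30 high, y = -90 to +20 mm; aluminium shaft 14 wide, 20 high, +20 to +210; rubber head 44 wide, 20 high, pushing face at y = +220. Flat underside. Origin: on the underside below the balance point, where to grip the handle. 0.18 kg.
- rest: fixed dark rest for the push stick: saddles at y = -65 (channel 38 wide, for the handle) and +120 mm (30 wide, for the shaft), each 18 long; stick's underside lies 22 mm above bench, cheeks 12 mm higher. Origin on the bench; the stick belongs with its origin straight above this one and its y along this y.
- gouge: bystander, leave it alone: bowl gouge (turning tool), lying, 290 long (mm). Origin: centre of the underside.
- sand_block: bystander, leave it alone: cork sanding block 100 x 55 x 35 (mm). Origin: centre of the underside.
- wax_tin: bystander, leave it alone: yellow tin, 68 wide, 45 high (mm). Origin: centre of the underside.
- glue: bystander, leave it alone: white glue bottle, red cap, 56 wide, 150 high (mm). Origin: centre of the underside.
- blank: bystander, leave it alone: raw wood block 55 x 55 x 70 (mm). Origin: centre of the underside.
- chuck: bystander, leave it alone: steel lathe chuck, 80 wide, about 53 high (mm). Origin: centre of the underside.

How it is judged:
By the outcome, as a careful person would: the job done as asked, in the order asked, and still so for the second after the job is handed in, with the robot touching nothing.
Of bowl_a, bowl_b, bowl_c, bowl_d, bowl_e only 3 to 5 are there at a start; the rules pass over those that are not, and their reading is None.
At some moment in a run one of bowl_a, bowl_b, bowl_c, bowl_d, bowl_e may be knocked a few centimetres aside while the robot is not near it.
Once in a run the grip may slacken for a moment while it holds something.
It also fails if it takes over 210 s, if anything falls off the work surface, if the arm or the gripper's body presses on something with over 40 N, if the wrist force passes 120 N, or if a joint passes its speed limit or range.

### The arm

A 6-joint arm with a two-finger parallel gripper is mounted at the origin on the work surface. World frame = base frame: x ahead of the robot, y to its left, z up, the work surface at z = 0. Lengths are in m, angles in rad, forces in N, time in s.
With the tool pointing down it reaches from about 0.375 to 0.9 m from the base axis. Payload 3.1 kg.
Tool frame: the origin (TCP) lies on the centre line of the jaws, within the pads' length; the fingertips stand 17 mm ahead of it and the grasp point (between the pads) lies 2 mm behind it; z points along the fingers, y is the direction in which the jaws open and shut (so a half turn about z gives the same grasp; the last joint's range is limited). The gripper opens to 87 mm and grips with 3 to 60 N. Pads are 19 mm wide; open, the fingers measure 117 mm over their backs; the gripper's body (75 mm by 190 mm) begins 51 mm behind the grasp point.
Start: joints at [-1.438, 0.527, 1.433, -0, 1.181, -0.178], TCP at [0.192, -0.595, 0.24] pointing down, gripper open.
Joint ranges: [-3.08, 3.08], [-0.75, 2.2], [0.22, 2.44], [-1.43, 4.57], [0, 2.65], [-2.85, 2.85]. Speed limits (rad/s): [2.79, 2.79, 3.14, 3.14, 3.14, 3.14].

### API

Orientations are given as [roll, pitch, yaw] about the fixed x, y, z axes, in that order (R = Rz(yaw) Ry(pitch) Rx(roll)).
In Python, from cell import ctrl, viewer, ticket, nets gives the robot as it stands.
- The arm moves only by the tool servo_tool, never from a script. Its argument "rows" is a list of rows, each a list of 5 numbers: the finger opening in m, from 0 to 0.087, then the shift along the tool's x, y, z in m, then the turn about the tool's z in degrees. In form: [[grip, dx, dy, dz, turn], ...]. A call has 1 to 5 rows; each row shifts and turns the commanded pose from where the row before left it, along the tool's axes as they then stand; what a row does not reach is not made up. A row lasts 1/8 s, in which the tool goes at most 62.5 mm and 10.7 degrees, less where a joint would pass 70% of its speed; a pose out of reach is approached as far as the arm can. A call with a gripper value outside its range is refused whole. The fingers move at their own pace and stop on an object; the grip force is fixed at half the most. Time passes only in rows, so rows that do not move let the fingers close. It gives the time, the measured TCP pose, the force and the opening at its end, in the units of the state.
- ctrl.get_state(): the state, without advancing time (a new reading comes with each control period).
- viewer.camera(name): name is "scene" or "top"; returns the picture (400x640x3 uint8, red, green, blue); there is no depth.
- viewer.get_calibration(name): a dict with "vfov" (degrees; the focal length in pixels is half the picture's height over the tangent of half this angle, whatever the lens; pixels are square), "cx", "cy" (the principal point, pixels), "extrinsics" (4x4, takes a point from world to camera coordinates). Camera axes: x right, y down, z forward; pixel columns grow to the right and rows downward; lengths in m; the calibration is good to about 2 mm. A picture is of the moment at which its call begins. get_calibration takes no time and is no camera call.
- ticket.sign_off(): hands the job in, once; it reports no verdict.
Trained networks look in the newest picture that a camera, given by its name, has taken for a name from the list of things; names that differ only in an ending like _2 or _b are one class to them, and where a whole thing is asked for, a point or a joint stands for the part that bears it (a point fixed in the world has none). Each returns a list of dicts, best first, with "p" (0 to 1); they miss things now and then, are a little off and sometimes report something else, mostly with a low value. They report only what shows in the picture. A call takes as long as a camera call.
- nets.boxes_of(camera, target): "extent" ([left, top, width, height] in pixels, round what is visible of it).
- nets.mark_of(camera, target): "xy" ([column, row] in pixels: a listed point, or the origin of a listed thing).
The state is a dict: "clock": time; "joints": joint angles; "qvel": joint speeds; "joint_efforts": joint torques, N m; "tool_pos": TCP position; "tcp_rot": TCP orientation; "force": force on the tool from outside, world axes, zero at the start; "torque": the same for the moment, N m; "width": finger opening in m.
Only numpy, scipy, OpenCV 4.12 (cv2) and the standard library are available. Lean on these libraries where they do the work, as an engineer would, in place of code of your own. Each camera call takes 0.05 s, during which the arm holds its last target. There are 200 camera calls.

## Working session

There is one attempt and no reset: what is moved stays moved. The work goes in short steps, Python scripts to look and compute and a tool call to move; the robot and the scene stay as the last step left them, time stands still between calls to the robot, and variables do not carry over. Pictures are saved under pics/ and viewed, about 12 in all and at most 16, crops included, and the job is handed in when it is done.

Besides the shell and the picture viewer there is one more tool, called after "Call:" as a command line: name --pt "numbers of a row" for each row, then --argument value for the rest. servo_tool: Moves the arm, as the interface text tells. Its arguments: {"type":"object","properties":{"rows":{"type":"array"}},"required":["rows"]}

```bash
ls; mkdir -p pics; cat > h.py <<'E'
import numpy as np, cv2
from cell import ctrl, viewer, ticket, nets
def shot(cam,name=None):
    im=viewer.camera(cam)
    if name: cv2.imwrite('pics/'+name,cv2.cvtColor(im,cv2.COLOR_RGB2BGR))
    return im
def K(cam):
    c=viewer.get_calibration(cam); f=200/np.tan(np.radians(c['vfov'])/2)
    return f,c['cx'],c['cy'],np.array(c['extrinsics'])
def ray(cam,uv,z):
    f,cx,cy,E=K(cam); R,t=E[:3,:3],E[:3,3]
    o=-R.T@t; d=R.T@np.array([(uv[0]-cx)/f,(uv[1]-cy)/f,1])
    return o+d*(z-o[2])/d[2]
def proj(cam,p):
    f,cx,cy,E=K(cam); q=E[:3,:3]@np.array(p)+E[:3,3]
    return np.array([cx+f*q[0]/q[2],cy+f*q[1]/q[2]])
E
python3 - <<'E'
from h import *
print({k:v for k,v in ctrl.get_state().items()})
for c in('top','scene'):
    shot(c,c+'0.png'); d=viewer.get_calibration(c); print(c,d, -np.array(d['extrinsics'])[:3,:3].T@np.array(d['extrinsics'])[:3,3])
for n in ['bowl_a','bowl_b','bowl_c','bowl_d','bowl_e','carrier','carrier_seat','hatch','stick','rest']:
    for c in('top',):
        print(n,c,[(np.round(m['xy']),round(m['p'],2),np.round(ray(c,m['xy'],.022 if n=='stick' else .016 if 'seat' in n else 0)[:2],3)) for m in nets.mark_of(c,n)[:6]])
E
```

```text
pics
{'clock': 0.0, 'joints': array([-1.43743607e+00,  5.28458798e-01,  1.43390136e+00, -3.49737655e-06,
        1.18138783e+00, -1.78475693e-01]), 'qvel': array([-0.00096652,  0.00017676,  0.00023892,  0.00073985, -0.00018517,
        0.00064674]), 'joint_efforts': array([-1.31405530e-03, -4.40050220e+01, -1.76591992e+01,  6.30841870e-02,
        5.81904093e-02, -1.72732975e-04]), 'tool_pos': array([ 0.19170186, -0.59414459,  0.23857642]), 'tcp_rot': array([-3.13947099e+00, -3.79453355e-04,  3.11836877e-01]), 'force': array([ 0.3319224 , -0.62543028,  0.17343018]), 'torque': array([-0.0416916 , -0.04708557, -0.04042633]), 'width': 0.08716885200738284}
top {'vfov': 56.218034794388494, 'cx': 315.9303707142501, 'cy': 194.41242955137304, 'extrinsics': array([[ 0.02655803, -0.99962699,  0.00636757, -0.08379869],
       [-0.99490877, -0.02705108, -0.09708135,  0.54756939],
       [ 0.09721739, -0.00375687, -0.99525608,  1.02103323],
       [ 0.        ,  0.        ,  0.        ,  1.        ]])} [ 0.44774493 -0.0651192   1.0698819 ]
scene {'vfov': 49.33378573769737, 'cx': 326.0355373246414
[... 1702 characters left out ...]
])), (array([396., 237.]), 0.86, array([ 0.437, -0.299])), (array([383., 161.]), 0.81, array([ 0.655, -0.261])), (array([228., 253.]), 0.71, array([0.38 , 0.176])), (array([408., 202.]), 0.7, array([ 0.538, -0.335])), (array([286., 193.]), 0.41, array([0.553, 0.017]))]
carrier top [(array([284., 197.]), 0.61, array([0.542, 0.023]))]
carrier_seat top [(array([287., 193.]), 0.57, array([0.553, 0.013]))]
hatch top [(array([236., 196.]), 0.7, array([0.54 , 0.161])), (array([382., 161.]), 0.21, array([ 0.654, -0.259]))]
stick top [(array([335., 235.]), 0.93, array([ 0.438, -0.126]))]
rest top [(array([282., 199.]), 0.7, array([0.535, 0.028])), (array([411., 203.]), 0.34, array([ 0.535, -0.342]))]
```

View pics/top0.png

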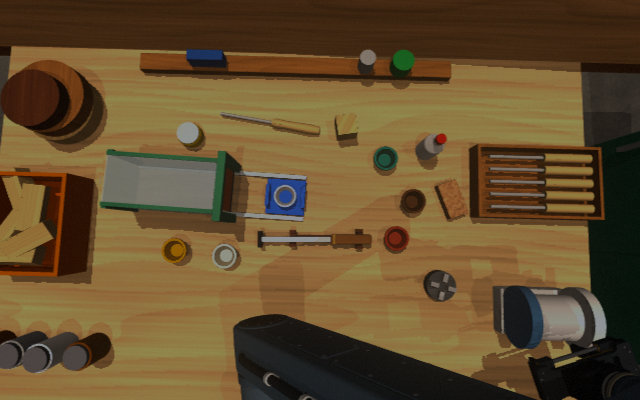

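View pics/scene0.png

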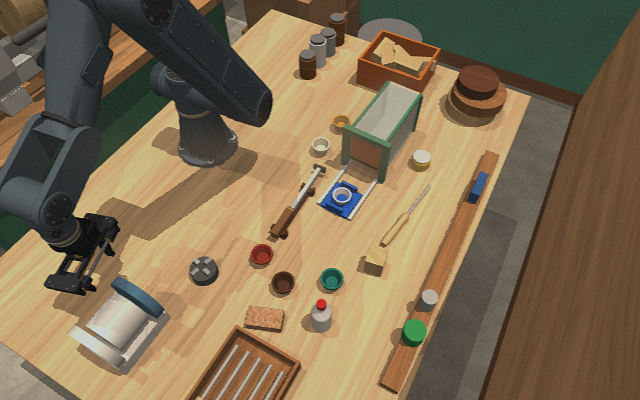

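The top picture shows all five bowls upright: yellow (175,250), cream (225,256), teal (385,158), walnut (412,201) and red (396,238). The carrier is at (285,196), the stick in its rest at (258–370,239) with the handle towards -y, and the hatch frame at about (228,187). The scene view agrees.

```bash
python3 - <<'E'
from h import *
for n in ['bowl_a','carrier','stick','rest','hatch']:
    for c in('top','scene'):
        B=nets.boxes_of(c,n); M=nets.mark_of(c,n)
        print(n,c)
        for b in B[:7]:
            e=b['extent']; ctr=(e[0]+e[2]/2,e[1]+e[3]/2); print('  box',np.round(e),round(b['p'],2),np.round(ray(c,ctr,.036 if n=='bowl_a' else .02),3)[:2])
        for m in M[:7]:
            print('  mark',np.round(m['xy'],1),round(m['p'],2),np.round(ray(c,m['xy'],0.022 if n=='stick' else 0),3)[:2])
for m in nets.mark_of('scene','carrier_seat')[:2]: print('seat',m['p'],ray('scene',m['xy'],.016))
im=cv2.imread('pics/top0.png')[140:260,220:430]
cv2.imwrite('pics/crop1.png',cv2.resize(im,None,fx=3.8,fy=3.8,interpolation=cv2.INTER_CUBIC))
E
```

```text
bowl_a top
  box [388. 227.  25.  23.] 0.68 [ 0.434 -0.304]
  box [372. 148.  22.  25.] 0.66 [ 0.648 -0.254]
  box [399. 187.  29.  28.] 0.63 [ 0.538 -0.341]
  box [164. 236.  23.  29.] 0.63 [0.384 0.308]
  box [213. 245.  21.  23.] 0.58 [0.372 0.178]
  mark [182.6 247.8] 0.96 [0.391 0.303]
  mark [395.5 237. ] 0.86 [ 0.437 -0.299]
  mark [382.9 161. ] 0.81 [ 0.655 -0.261]
  mark [227.6 252.8] 0.71 [0.38  0.176]
  mark [408.3 202. ] 0.7 [ 0.538 -0.335]
  mark [286.  193.2] 0.41 [0.553 0.017]
bowl_a scene
  box [251. 245.  21.  20.] 0.89 [ 0.436 -0.295]
  box [271. 271.  23.  26.] 0.78 [ 0.542 -0.344]
  box [334. 118.  16.  12.] 0.77 [0.394 0.3  ]
  box [312. 139.  20.  15.] 0.76 [0.385 0.168]
  box [322. 267.  22.  23.] 0.71 [ 0.661 -0.26 ]
  mark [282.  285.6] 0.78 [ 0.532 -0.338]
  mark [334.8 281.9] 0.78 [ 0.663 -0.251]
  mark [341.1 128.1] 0.77 [0.387 0.313]
  mark [264.1 261. ] 0.75 [ 0.441 -0.296]
  mark [204.9 276.3] 0.36 [ 0.315 -0.425]
carrier top
  box [261. 180.  44.  39.] 0.87 [0.534 0.022]
  mark [283.8 197. ] 0.61 [0.542 0.023]
carrier scene
  box [321. 182.  42.  36.] 0.61 [0.549 0.011]
  mark [340.4 202.1] 0.76 [0.543 0.011]
stick top
  box [256. 231. 116.  15.] 0.86 [ 0.425 -0.068]
  mark [335.2 235. ] 0.93 [ 0.438 -0.126]
stick scene
  box [271. 166.  55.  72.] 0.65 [ 0.428 -0.068]
  mark [285.8 219.6] 0.67 [ 0.429 -0.148]
rest top
  box [293. 229.  71.  16.] 0.64 [ 0.432 -0.106]
  mark [281.8 199.4] 0.7 [0.535 0.028]
  mark [411.  202.9] 0.34 [ 0.535 -0.342]
rest scene
  box [281. 186.  36.  55.] 0.73 [ 0.451 -0.104]
  box [270. 164.  56.  76.] 0.66 [ 0.428 -0.067]
  mark [290.8 220.9] 0.6 [ 0.437 -0.133]
hatch top
  box [ 98. 151. 210.  73.] 0.79 [0.563 0.25 ]
  mark [235.6 196.4] 0.7 [0.54  0.161]
  mark [382.4 161.4] 0.21 [ 0.654 -0.259]
hatch scene
  box [335. 118.  14.  13.] 0.7 [0.388 0.316]
  mark [362.7 169.9] 0.72 [0.547 0.172]
seat 0.9 [0.53984    0.02330929 0.016     ]
```

View pics/crop1.png

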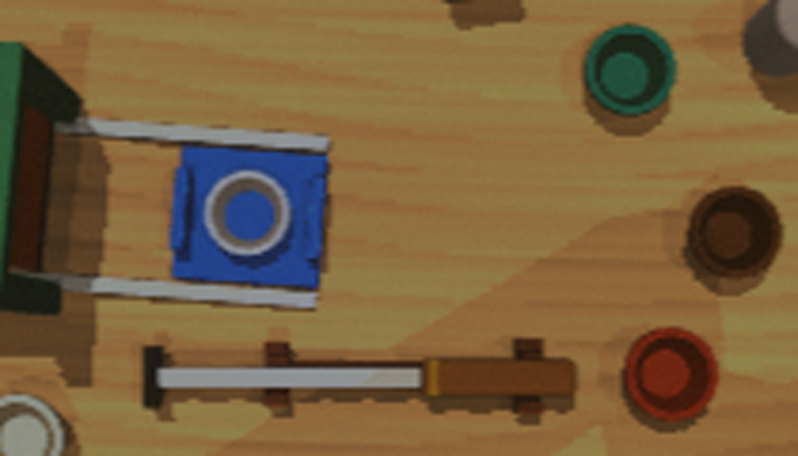

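The crop shows, in crop pixels: seat ring centre (247,213), rim centres teal (629,71), walnut (734,232) and red (670,374), rail ends (329,144) and (316,300), and the stick axis from head (144,377) to handle end (575,377).

```bash
python3 - <<'E'
from h import *
def r(u,v,z): return np.round(ray('top',(u/3.8+220-.5+.13,v/3.8+140-.5+.13),z),4)
for n,a in dict(seat=(247,213,.038),teal=(629,71,.04),walnut=(734,232,.04),red=(670,374,.04),railUnear=(329,144,.012),railUfar=(100,127,.012),railLnear=(316,300,.012),railLfar=(100,284,.012),
  head=(144,377,.042),handleEnd=(575,377,.052),shaftR=(420,378,.042),shaftL=(165,377,.042),sadH=(528,377,.03),sadS=(277,380,.03)).items(): print(n,r(*a))
for n,uv in dict(yellow=(175,250.),cream=(224.5,256)).items(): print(n,ray('top',uv,.04))
im=cv2.imread('pics/top0.png')[225:285,150:250]
cv2.imwrite('pics/crop2.png',cv2.resize(im,None,fx=6,fy=6,interpolation=cv2.INTER_CUBIC))
E
```

```text
seat [0.5427 0.0175 0.038 ]
teal [ 0.6549 -0.2596  0.04  ]
walnut [ 0.5382 -0.3371  0.04  ]
red [ 0.4344 -0.2911  0.04  ]
railUnear [ 0.5987 -0.0401  0.012 ]
railUfar [0.6068 0.132  0.012 ]
railLnear [ 0.4816 -0.0339  0.012 ]
railLfar [0.4892 0.1267 0.012 ]
head [0.4223 0.0868 0.042 ]
handleEnd [ 0.4306 -0.2208  0.052 ]
shaftR [ 0.4268 -0.111   0.042 ]
shaftL [0.4227 0.0718 0.042 ]
sadH [ 0.4293 -0.19    0.03  ]
sadS [ 0.4224 -0.0079  0.03  ]
yellow [0.38619598 0.30984573 0.04      ]
cream [0.37359749 0.17475556 0.04      ]
```

Call:
servo_tool --pt "0.087 0 0 0 -10" --pt "0.087 0 0 0 -10" --pt "0.087 0 0 0 -10" --pt "0.087 0 0 0 -10" --pt "0.087 0 0 0 -10"

```text
clock: 2.28
tool_pos: [0.1918, -0.5948, 0.2396]
tcp_rot: [3.142, -0.0, 1.19]
force: [-0.1, 1.6, 0.4]
width: 0.0872
```

Call:
servo_tool --pt "0.087 0 0 0 -10" --pt "0.087 0 0 0 -10" --pt "0.087 0 0 0 -2.1"

```text
clock: 2.65
tool_pos: [0.1918, -0.5948, 0.2396]
tcp_rot: [-3.142, 0.0, 1.57]
force: [-0.3, 0.1, -0.3]
width: 0.0872
```

Call:
servo_tool --pt "0.087 0.04 0.03 0 0" --pt "0.087 0.04 0.03 0 0" --pt "0.087 0.04 0.03 0 0" --pt "0.087 0.04 0.03 0 0" --pt "0.087 0.04 0.03 0 0"

```text
clock: 3.28
tool_pos: [0.3428, -0.3937, 0.2398]
tcp_rot: [3.141, 0.001, 1.568]
force: [1.0, -0.6, 0.2]
width: 0.0869
```

Call:
servo_tool --pt "0.087 0.04 0.03 0.03 0" --pt "0.087 0.04 0.03 0.03 0" --pt "0.087 0.024 0.032 0.04 0" --pt "0.087 0 0 0 0"

```text
clock: 3.78
tool_pos: [0.4341, -0.2877, 0.137]
tcp_rot: [-3.137, -0.005, 1.573]
force: [-0.5, -0.8, 0.1]
width: 0.087
```

View pics/crop2.png

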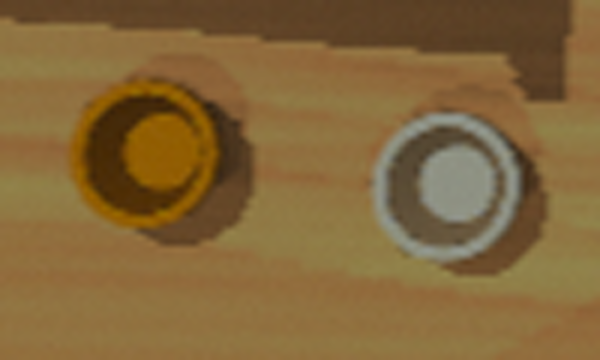

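In crop pixels, the yellow rim centre is (145,153) and cream is (447,186). Next is red: lower and grip.

Call:
servo_tool --pt "0.087 -0.003 0 0.035 0" --pt "0.087 0 0 0.035 0" --pt "0.087 0 0 0.024 0" --pt "0.087 0 0 0.01 0" --pt "0.05 0 0 0 0"

```text
clock: 4.4
tool_pos: [0.4338, -0.2948, 0.0358]
tcp_rot: [3.141, 0.0, 1.569]
force: [0.2, 0.2, 0.8]
width: 0.0824
```

Call:
servo_tool --pt "0.05 0 0 0 0" --pt "0.05 0 0 0 0" --pt "0.05 0 0 0 0" --pt "0.05 0 0 0 0"

```text
clock: 4.9
tool_pos: [0.4345, -0.2946, 0.0366]
tcp_rot: [3.14, 0.002, 1.57]
force: [-1.0, -0.4, 6.6]
width: 0.0665
```

```bash
python3 - <<'E'
from h import *
for uv in((173.75,250.1),(224.1,255.6)): print(ray('top',uv,.04))
E
```

```text
[0.38583825 0.3132167  0.04      ]
[0.37464245 0.17589395 0.04      ]
```

Call:
servo_tool --pt "0.05 0 0 -0.04 0" --pt "0.05 0 0 -0.05 0" --pt "0.05 0.02 0.01 -0.03 0" --pt "0.05 0.05 0.02 0 0" --pt "0.05 0.05 0.02 0 0"

```text
clock: 5.52
tool_pos: [0.4844, -0.1731, 0.1563]
tcp_rot: [3.14, 0.001, 1.569]
force: [0.1, 1.4, -0.0]
width: 0.0666
```

Call:
servo_tool --pt "0.05 0.05 0.02 0 0" --pt "0.05 0.05 0.02 0 0" --pt "0.05 0.05 0.01 0 0" --pt "0.05 0.038 0.008 0.02 0" --pt "0.05 0 0 0 0"

```text
clock: 6.15
tool_pos: [0.5407, 0.0169, 0.1343]
tcp_rot: [-3.138, -0.001, 1.575]
force: [-0.7, -0.4, -1.2]
width: 0.0666
```

```bash
cat > pic.py <<'E'
import sys
from h import *
n=sys.argv[1]; out=[]
s=ctrl.get_state(); t=s['tool_pos']; print(s['clock'],t.round(4),s['tcp_rot'].round(3),s['width'],s['force'].round(1))
c=[float(a) for a in sys.argv[2:4]] if len(sys.argv)>3 else t[:2]
for cam in('top','scene'):
    im=shot(cam,cam+n+'.png')[:,:,::-1]; u,v=proj(cam,[c[0],c[1],.06]).round().astype(int); w=50
    u0,v0=max(0,min(640-2*w,u-w)),max(0,min(400-2*w,v-w))
    print(cam,'crop origin',u0,v0,'x4')
    out.append(cv2.resize(im[v0:v0+2*w,u0:u0+2*w],None,fx=4,fy=4,interpolation=cv2.INTER_CUBIC))
cv2.imwrite('pics/'+n+'.png',np.hstack(out))
E
python3 pic.py p1
```

```text
6.15 [0.5407 0.0169 0.1343] [-3.138e+00 -1.000e-03  1.575e+00] 0.06664456603076534 [-0.7 -0.4 -1.2]
top crop origin 234 146 x4
scene crop origin 291 140 x4
```

View pics/p1.png

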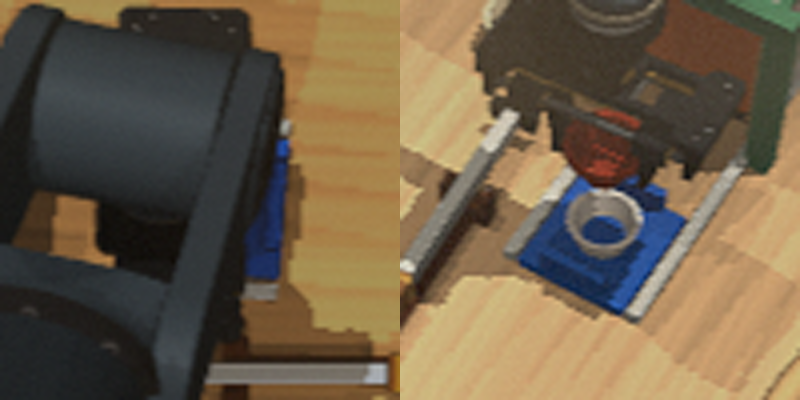

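The bowl is held, with the seat below it: in the scene crop the ring centre is about (604,222) and the bowl's foot edge about (606,188).

```bash
python3 - <<'E'
from h import *
def full(u,v): return ((u-400)/4+291-.4,v/4+140-.4)
print('seat',ray('scene',full(604,222),.038), 'L/R rim',full(566,222),full(643,222))
a=np.linspace(0,2*np.pi,40)
P=np.array([proj('scene',[.5427+.028*np.cos(t),.0175+.028*np.sin(t),.038]) for t in a]);print('seat pred',P.min(0),P.max(0))
P=np.array([proj('scene',[.5407+.016*np.cos(t),.0204+.016*np.sin(t),.098]) for t in a]);print('foot pred',P.min(0),P.max(0), 'obs bottom',full(606,188))
P=np.array([proj('scene',[.5407+.0335*np.cos(t),.0204+.0335*np.sin(t),.128]) for t in a]);print('rim pred',P.min(0),P.max(0),'obs left',full(563,145))
s=ctrl.get_state(); print(s['tool_pos'])
E
```

```text
seat [0.54449687 0.01412777 0.038     ] L/R rim (332.1, 195.1) (351.35, 195.1)
seat pred [333.08841783 187.2815674 ] [350.12062157 201.15848323]
foot pred [337.14099882 178.28259033] [347.20634286 186.32944695] obs bottom (342.1, 186.6)
rim pred [331.81643356 168.09512138] [353.2811471  185.09144024] obs left (331.35, 175.85)
[0.54172597 0.01417036 0.13534159]
```

Call:
servo_tool --pt "0.05 0 0.001 0.03 0" --pt "0.05 0 0 0.025 0" --pt "0.05 0 0 0.015 0" --pt "0.05 0 0 0.008 0" --pt "0.05 0 0 0 0"

```text
clock: 6.88
tool_pos: [0.5432, 0.0135, 0.0575]
tcp_rot: [-3.141, -0.0, 1.569]
force: [0.4, -0.2, -0.2]
width: 0.0664
```

Call:
servo_tool --pt "0.05 0 0 0 0" --pt "0.05 0 0 0 0"

```text
clock: 7.12
tool_pos: [0.5436, 0.0139, 0.0583]
tcp_rot: [3.14, 0.0, 1.57]
force: [-0.1, -0.4, -0.9]
width: 0.0665
```

Call:
servo_tool --pt "0.05 0 0 0.003 0" --pt "0.05 0 0 0.001 0" --pt "0.05 0 0 0 0"

```text
clock: 7.5
tool_pos: [0.543, 0.014, 0.0534]
tcp_rot: [-3.141, -0.0, 1.57]
force: [-0.7, -0.7, -0.9]
width: 0.0662
```

Call:
servo_tool --pt "0.087 0 0 0 0" --pt "0.087 0 0 0 0" --pt "0.087 0 0 0 0" --pt "0.087 0 0 -0.03 0" --pt "0.087 0 0 -0.05 0"

```text
clock: 8.12
tool_pos: [0.5418, 0.0141, 0.1329]
tcp_rot: [-3.137, -0.001, 1.57]
force: [0.4, -0.5, -0.4]
width: 0.0869
```

Call:
servo_tool --pt "0.087 -0.02 0 -0.06 0" --pt "0.087 -0.055 0 0 0" --pt "0.087 -0.055 0 0 0" --pt "0.087 -0.055 0 0 0" --pt "0.087 0 0 0 0"

```text
clock: 8.75
tool_pos: [0.5435, -0.1751, 0.1931]
tcp_rot: [3.14, 0.002, 1.565]
force: [-0.2, -0.1, 0.0]
width: 0.0866
```

```bash
python3 pic.py p2 .5427 .0175; python3 - <<'E'
from h import *
for m in nets.boxes_of('top','bowl_a')[:7]:
    e=m['extent']; print(np.round(e),round(m['p'],2),ray('top',(e[0]+e[2]/2,e[1]+e[3]/2),.037).round(3))
E
```

```text
8.75 [ 0.5435 -0.1751  0.1931] [3.140e+00 2.000e-03 1.565e+00] 0.08664541859460118 [-0.2 -0.1  0. ]
top crop origin 234 145 x4
scene crop origin 292 140 x4
[215. 243.  19.  26.] 0.97 [0.373 0.176 0.037]
[164. 237.  24.  28.] 0.74 [0.384 0.309 0.037]
[415. 194.  14.  18.] 0.67 [ 0.534 -0.364  0.037]
[276. 184.  23.  24.] 0.59 [0.541 0.008 0.037]
```

View pics/p2.png

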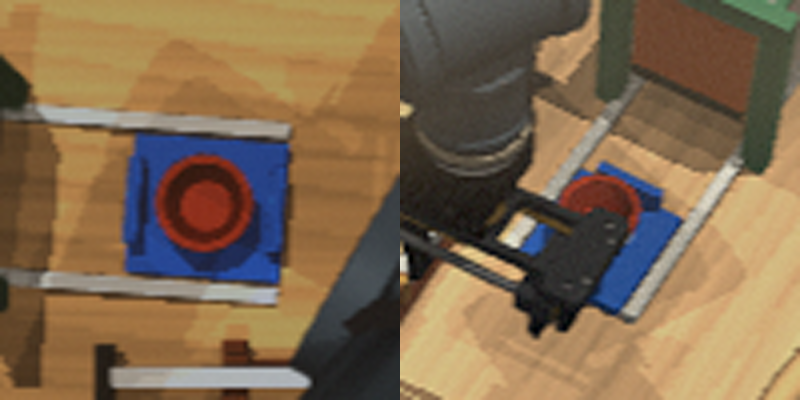

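Red is seated; its rim centre in the top crop is (205,203). Next is walnut.

Call:
servo_tool --pt "0.087 -0.055 -0.002 0 0" --pt "0.087 -0.055 -0.002 0.03 0" --pt "0.087 -0.052 -0.002 0.04 0" --pt "0.087 0 0 0.04 0" --pt "0.087 0 0 0 0"

```text
clock: 9.52
tool_pos: [0.5349, -0.3268, 0.0815]
tcp_rot: [-3.135, -0.006, 1.571]
force: [0.4, 0.2, 0.4]
width: 0.0868
```

```bash
python3 - <<'E'
from h import *
print(ray('top',(284.85,195.35),.056)); shot('top');shot('scene')
s=ctrl.get_state(); print(s['tool_pos'])
for c in('top','scene'):
  for m in nets.boxes_of(c,'bowl_a')[:7]:
    e=m['extent']; print(c,np.round(e),round(m['p'],2),ray(c,(e[0]+e[2]/2,e[1]+e[3]/2),.037).round(3))
E
```

```text
[0.54192499 0.01545237 0.056     ]
[ 0.5375212  -0.32849256  0.08530493]
top [163. 236.  22.  26.] 0.78 [0.389 0.313 0.037]
top [372. 146.  23.  26.] 0.74 [ 0.652 -0.257  0.037]
top [213. 244.  22.  25.] 0.74 [0.373 0.178 0.037]
top [273. 186.  26.  19.] 0.56 [0.543 0.014 0.037]
top [399. 190.  11.  15.] 0.48 [ 0.547 -0.315  0.037]
scene [333. 119.  16.  11.] 0.77 [0.393 0.298 0.037]
scene [323. 266.  19.  24.] 0.71 [ 0.657 -0.259  0.037]
scene [332. 183.  18.  17.] 0.61 [0.538 0.026 0.037]
```

Call:
servo_tool --pt "0.087 -0.009 0 0.01 0" --pt "0.087 0 0 0.025 0" --pt "0.087 0 0 0.014 0" --pt "0.05 0 0 0 0" --pt "0.05 0 0 0 0"

```text
clock: 10.35
tool_pos: [0.5374, -0.3395, 0.0364]
tcp_rot: [3.141, 0.001, 1.57]
force: [0.1, 0.3, 0.8]
width: 0.0746
```

Call:
servo_tool --pt "0.05 0 0 0 0" --pt "0.05 0 0 0 0" --pt "0.05 0 0 0 0"

```text
clock: 10.72
tool_pos: [0.5375, -0.3396, 0.0366]
tcp_rot: [3.14, 0.001, 1.57]
force: [0.7, -0.5, 3.3]
width: 0.0678
```

Call:
servo_tool --pt "0.05 0 0 -0.04 0" --pt "0.05 0 0 -0.05 0" --pt "0.05 0.02 0 -0.03 0" --pt "0.05 0.05 0.001 0 0" --pt "0.05 0.05 0.001 0 0"

```text
clock: 11.35
tool_pos: [0.5388, -0.2182, 0.1564]
tcp_rot: [3.141, 0.0, 1.569]
force: [0.0, 0.2, -0.5]
width: 0.0679
```

Call:
servo_tool --pt "0.05 0.05 0.001 0 0" --pt "0.05 0.05 0.001 0 0" --pt "0.05 0.05 0.001 0 0" --pt "0.05 0.05 0 0 0" --pt "0.05 0.034 0 0 0"

```text
clock: 11.98
tool_pos: [0.5413, 0.0171, 0.1557]
tcp_rot: [-3.14, -0.0, 1.572]
force: [0.4, -0.2, -0.2]
width: 0.0683
```

Call:
servo_tool --pt "0.05 0 0 0.02 0" --pt "0.05 0 0 0 0"

```text
clock: 12.22
tool_pos: [0.5408, 0.0156, 0.1348]
tcp_rot: [-3.138, -0.001, 1.571]
force: [-0.8, 0.9, -1.1]
width: 0.0676
```

Call:
servo_tool --pt "0.05 -0.001 0.001 0.03 0" --pt "0.05 0 0 0.02 0" --pt "0.05 0 0 0.01 0" --pt "0.05 0 0 0.004 0" --pt "0.05 0 0 0 0"

```text
clock: 12.85
tool_pos: [0.5436, 0.0136, 0.0722]
tcp_rot: [3.141, 0.0, 1.57]
force: [-0.1, -0.2, -0.2]
width: 0.0679
```

Call:
servo_tool --pt "0.05 0 0 0 0"

```text
clock: 12.98
tool_pos: [0.5436, 0.0137, 0.0725]
tcp_rot: [3.14, 0.0, 1.57]
force: [0.1, 0.3, -1.3]
width: 0.0679
```

Call:
servo_tool --pt "0.05 0 -0.001 0.003 0" --pt "0.05 0 0 0.001 0" --pt "0.05 0 0 0 0"

```text
clock: 13.35
tool_pos: [0.5424, 0.0139, 0.0679]
tcp_rot: [3.141, -0.0, 1.57]
force: [0.5, -0.9, -0.7]
width: 0.0678
```

Call:
servo_tool --pt "0.087 0 0 0 0" --pt "0.087 0 0 0 0" --pt "0.087 0 0 0 0" --pt "0.087 0 0 -0.03 0" --pt "0.087 0 0 -0.05 0"

```text
clock: 13.98
tool_pos: [0.5408, 0.014, 0.1471]
tcp_rot: [-3.137, -0.001, 1.57]
force: [0.8, 0.0, 0.0]
width: 0.0868
```

Call:
servo_tool --pt "0.087 -0.02 0 -0.05 0" --pt "0.087 -0.045 0.02 0 0" --pt "0.087 -0.045 0.02 0 0" --pt "0.087 -0.045 0.02 0 0" --pt "0.087 -0.045 0.02 0 0"

```text
clock: 14.6
tool_pos: [0.6224, -0.1876, 0.1978]
tcp_rot: [-3.141, -0.0, 1.57]
force: [1.3, 0.0, -0.3]
width: 0.0867
```

Call:
servo_tool --pt "0.087 -0.045 0.02 0.03 0" --pt "0.087 -0.03 0.012 0.04 0" --pt "0.087 0 0 0.02 0" --pt "0.087 0 0 0 0"

```text
clock: 15.1
tool_pos: [0.6521, -0.2596, 0.1054]
tcp_rot: [-3.136, -0.004, 1.57]
force: [-1.1, 0.7, -0.2]
width: 0.0872
```

```bash
python3 pic.py p3 .5427 .0175; python3 - <<'E'
from h import *
for c in('top','scene'):
  for m in nets.boxes_of(c,'bowl_a')[:7]:
    e=m['extent']; print(c,np.round(e),round(m['p'],2),ray(c,(e[0]+e[2]/2,e[1]+e[3]/2),.037).round(3))
E
```

```text
15.1 [ 0.6521 -0.2596  0.1054] [-3.136 -0.004  1.57 ] 0.08721124464457812 [-1.1  0.7 -0.2]
top crop origin 234 145 x4
scene crop origin 292 140 x4
top [165. 238.  22.  26.] 0.63 [0.384 0.308 0.037]
scene [322. 268.  21.  21.] 0.84 [ 0.659 -0.262  0.037]
scene [332. 116.  17.  10.] 0.54 [0.385 0.31  0.037]
```

View pics/p3.png

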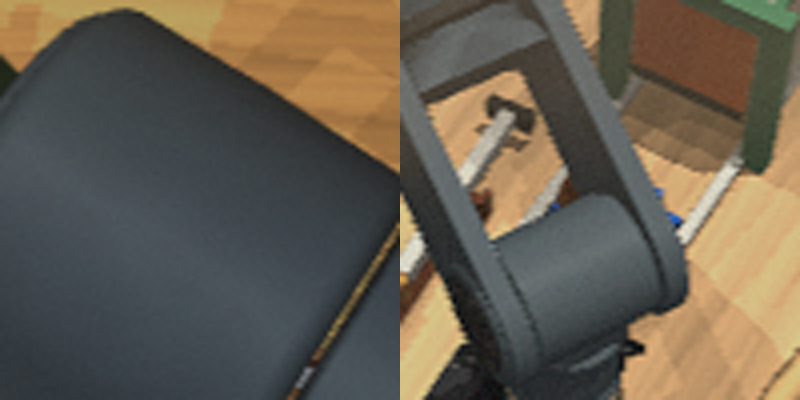

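The arm hides the stack in both views. Teal hasn't moved. Grip it.

Call:
servo_tool --pt "0.087 0 0.001 0.03 0" --pt "0.087 0 0 0.03 0" --pt "0.087 0 0 0.012 0" --pt "0.087 0 0 0 0" --pt "0.05 0 0 0 0"

```text
clock: 15.92
tool_pos: [0.6561, -0.2617, 0.0375]
tcp_rot: [3.139, 0.002, 1.57]
force: [0.2, 0.5, 0.6]
width: 0.0823
```

Call:
servo_tool --pt "0.05 0 0 0 0" --pt "0.05 0 0 0 0" --pt "0.05 0 0 0 0" --pt "0.05 0 0 0 0"

```text
clock: 16.42
tool_pos: [0.6557, -0.2616, 0.037]
tcp_rot: [3.14, 0.001, 1.57]
force: [-0.5, 0.2, 5.5]
width: 0.0665
```

Call:
servo_tool --pt "0.05 0 0 -0.04 0" --pt "0.05 0 0 -0.05 0" --pt "0.05 0.02 -0.01 -0.04 0" --pt "0.05 0.045 -0.02 0 0" --pt "0.05 0.045 -0.02 0 0"

```text
clock: 17.05
tool_pos: [0.6043, -0.1504, 0.1661]
tcp_rot: [3.141, 0.0, 1.569]
force: [0.8, 0.7, -0.0]
width: 0.0663
```

Call:
servo_tool --pt "0.05 0.045 -0.02 0 0" --pt "0.05 0.045 -0.02 0 0" --pt "0.05 0.045 -0.015 0 0" --pt "0.05 0.031 -0.0085 0 0" --pt "0.05 0 0 0 0"

```text
clock: 17.68
tool_pos: [0.54, 0.017, 0.1654]
tcp_rot: [-3.139, -0.001, 1.574]
force: [0.6, -0.1, -1.2]
width: 0.0661
```

Call:
servo_tool --pt "0.05 0 0 0 0"

```text
clock: 17.8
tool_pos: [0.5421, 0.0143, 0.1657]
tcp_rot: [3.141, 0.001, 1.57]
force: [0.1, -1.1, -0.4]
width: 0.0661
```

```bash
python3 pic.py p4 .5427 .0175
```

```text
17.8 [0.5421 0.0143 0.1657] [3.141e+00 1.000e-03 1.570e+00] 0.06613548086464649 [ 0.1 -1.1 -0.4]
top crop origin 234 145 x4
scene crop origin 292 140 x4
```

View pics/p4.png

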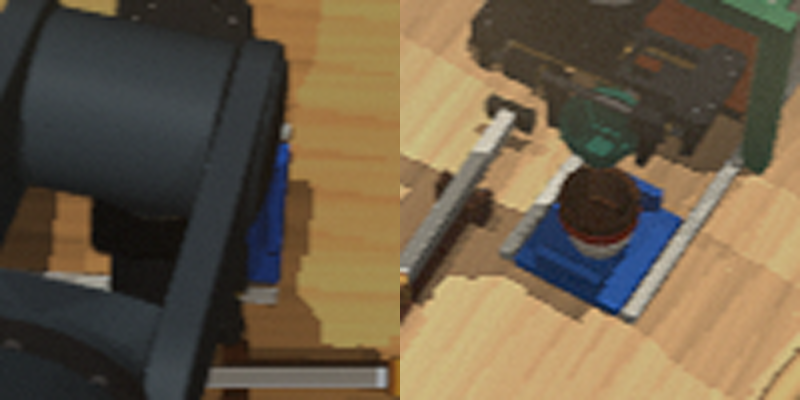

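Walnut is nested in red, and the held teal bowl is centred above. Lower it.

Call:
servo_tool --pt "0.05 0 0 0.03 0" --pt "0.05 0 0 0.03 0" --pt "0.05 0 0 0.012 0" --pt "0.05 0 0 0.006 0" --pt "0.05 0 0 0 0"

```text
clock: 18.52
tool_pos: [0.5424, 0.0144, 0.0883]
tcp_rot: [3.141, 0.0, 1.57]
force: [-1.3, -0.7, -0.2]
width: 0.0662
```

Call:
servo_tool --pt "0.05 0 0 0.003 0" --pt "0.05 0 0 0.001 0" --pt "0.05 0 0 0 0"

```text
clock: 18.9
tool_pos: [0.5448, 0.0144, 0.0861]
tcp_rot: [3.134, 0.001, 1.57]
force: [0.8, -0.0, 7.1]
width: 0.0663
```

Call:
servo_tool --pt "0.087 0 0 0 0" --pt "0.087 0 0 0 0" --pt "0.087 0 0 0 0" --pt "0.087 0 0 -0.03 0" --pt "0.087 0 0 -0.05 0"

```text
clock: 19.52
tool_pos: [0.5395, 0.0152, 0.1625]
tcp_rot: [-3.135, -0.001, 1.57]
force: [0.8, -0.1, -0.2]
width: 0.087
```

Call:
servo_tool --pt "0.087 0 0 -0.04 0" --pt "0.087 -0.02 -0.055 0 0" --pt "0.087 -0.02 -0.055 0 0" --pt "0.087 -0.02 -0.055 0 0" --pt "0.087 0 0 0 0"

```text
clock: 20.15
tool_pos: [0.3707, -0.044, 0.2029]
tcp_rot: [-3.134, -0.003, 1.567]
force: [-0.0, -0.9, -0.2]
width: 0.0869
```

```bash
python3 pic.py p5 .5427 .0175; python3 - <<'E'
from h import *
for c in('top','scene'):
  for m in nets.boxes_of(c,'bowl_a')[:7]:
    e=m['extent']; print(c,np.round(e),round(m['p'],2),ray(c,(e[0]+e[2]/2,e[1]+e[3]/2),.037).round(3))
E
```

```text
20.15 [ 0.3707 -0.044   0.2029] [-3.134e+00 -3.000e-03  1.567e+00] 0.08686223132669893 [-0.  -0.9 -0.2]
top crop origin 234 145 x4
scene crop origin 292 140 x4
top [213. 243.  21.  26.] 0.91 [0.375 0.178 0.037]
top [269. 184.  26.  27.] 0.71 [0.539 0.026 0.037]
top [165. 236.  18.  27.] 0.6 [0.387 0.313 0.037]
top [256. 229. 115.  17.] 0.23 [ 0.429 -0.066  0.037]
scene [335. 116.  14.  11.] 0.76 [0.39  0.313 0.037]
scene [315. 138.  12.  16.] 0.64 [0.381 0.168 0.037]
scene [333. 191.  17.   9.] 0.59 [0.543 0.014 0.037]
scene [335. 180.  17.  18.] 0.55 [0.537 0.042 0.037]
```

View pics/p5.png

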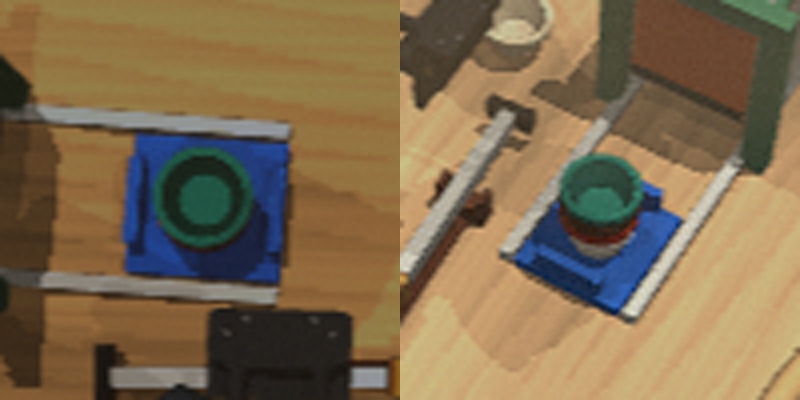

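Teal is nested squarely in the stack. Next is cream, using a jaw-along-y grip to stay clear of the hatch frame.

Call:
servo_tool --pt "0.087 0.04 0.01 0 0" --pt "0.087 0.045 0 0 0" --pt "0.087 0.045 0 0 -10" --pt "0.087 0.045 0 0 0" --pt "0.087 0 0 0 0"

```text
clock: 20.98
tool_pos: [0.379, 0.1322, 0.2036]
tcp_rot: [-3.141, -0.0, 1.752]
force: [0.2, -0.2, 0.3]
width: 0.087
```

Call:
servo_tool --pt "0.087 0 0 0 -10" --pt "0.087 0 0 0 -10" --pt "0.087 0 0 0 -10" --pt "0.087 0 0 0 -10" --pt "0.087 0 0 0 -10"

```text
clock: 21.6
tool_pos: [0.3802, 0.1287, 0.2037]
tcp_rot: [-3.142, 0.001, 2.623]
force: [0.4, 0.1, -0.2]
width: 0.0868
```

Call:
servo_tool --pt "0.087 0 0 0 -10" --pt "0.087 0 0 0 -10" --pt "0.087 0 0 0 -10" --pt "0.087 0 0 0 0"

```text
clock: 22.1
tool_pos: [0.38, 0.1288, 0.2037]
tcp_rot: [-3.141, 0.0, 3.139]
force: [0.3, -0.3, -0.3]
width: 0.0868
```

```bash
python3 - <<'E'
from h import *
print(ray('top',(284.35,194.35),.086)); print(ctrl.get_state()['joints'])
E
```

```text
[0.54175167 0.01447833 0.086     ]
[ 4.66025953e-02  2.90296240e-01  2.00658194e+00 -3.39032898e-04
  8.44233849e-01 -1.52091878e+00]
```

Call:
servo_tool --pt "0.087 0.005 0.047 0 0" --pt "0.087 0 0 0.05 0" --pt "0.087 0 0 0.05 0" --pt "0.087 0 0 0 0" --pt "0.087 0 0 0 0"

```text
clock: 22.72
tool_pos: [0.375, 0.1762, 0.1047]
tcp_rot: [3.141, 0.001, 3.139]
force: [0.5, 0.2, -1.0]
width: 0.0868
```

Call:
servo_tool --pt "0.087 0 0 0.03 0" --pt "0.087 0 0 0.025 0" --pt "0.087 0 0 0.012 0" --pt "0.087 0 0 0 0" --pt "0.05 0 0 0 0"

```text
clock: 23.35
tool_pos: [0.3748, 0.1764, 0.038]
tcp_rot: [3.141, 0.002, 3.141]
force: [-0.6, -0.0, -0.0]
width: 0.0826
```

Call:
servo_tool --pt "0.05 0 0 0 0" --pt "0.05 0 0 0 0" --pt "0.05 0 0 0 0" --pt "0.05 0 0 0 0"

```text
clock: 23.85
tool_pos: [0.3743, 0.1763, 0.0374]
tcp_rot: [3.141, 0.001, 3.141]
force: [0.6, 0.5, 6.6]
width: 0.0669
```

Call:
servo_tool --pt "0.05 0 0 -0.04 0" --pt "0.05 0 0 -0.055 0" --pt "0.05 0 0 -0.055 0" --pt "0.05 0 -0.05 -0.02 0" --pt "0.05 0 -0.05 0 0"

```text
clock: 24.48
tool_pos: [0.3749, 0.0756, 0.2087]
tcp_rot: [-3.141, 0.006, -3.139]
force: [0.3, -0.6, -1.4]
width: 0.0668
```

Call:
servo_tool --pt "0.05 0 -0.05 0 10" --pt "0.05 0 0 0 10" --pt "0.05 0 0 0 10" --pt "0.05 0 0 0 10" --pt "0.05 0 0 0 10"

```text
clock: 25.1
tool_pos: [0.3733, 0.0263, 0.2067]
tcp_rot: [-3.141, -0.001, 2.262]
force: [-0.8, 0.5, -1.9]
width: 0.0669
```

Call:
servo_tool --pt "0.05 0 0 0 10" --pt "0.05 0 0 0 10" --pt "0.05 0 0 0 10" --pt "0.05 0 0 0 10" --pt "0.05 0 0 0 0"

```text
clock: 25.72
tool_pos: [0.3734, 0.0264, 0.2067]
tcp_rot: [-3.141, -0.0, 1.572]
force: [-0.1, 0.5, -0.5]
width: 0.067
```

Call:
servo_tool --pt "0.05 -0.005 0.045 0 0" --pt "0.05 -0.005 0.045 0 0" --pt "0.05 0 0.045 0 0" --pt "0.05 0 0.034 0 0" --pt "0.05 0 0 0 0"

```text
clock: 26.35
tool_pos: [0.5454, 0.0158, 0.2065]
tcp_rot: [3.14, 0.0, 1.573]
force: [-1.2, -0.2, -1.7]
width: 0.0671
```

Call:
servo_tool --pt "0.05 0 0 0.03 0" --pt "0.05 0 0 0 0" --pt "0.05 0 0 0 0"

```text
clock: 26.72
tool_pos: [0.5423, 0.0162, 0.1773]
tcp_rot: [-3.141, -0.0, 1.571]
force: [-0.6, -0.5, -0.7]
width: 0.067
```

```bash
python3 pic.py p6 .5427 .0175
```

```text
26.725 [0.5423 0.0162 0.1773] [-3.141 -0.     1.571] 0.06697920204388838 [-0.6 -0.5 -0.7]
top crop origin 234 145 x4
scene crop origin 292 140 x4
```

View pics/p6.png

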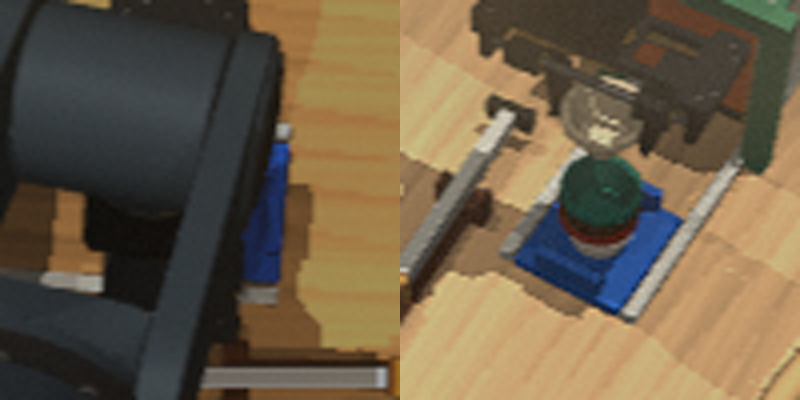

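Cream is aligned over the stack. Lower it.

Call:
servo_tool --pt "0.05 0 0 0.03 0" --pt "0.05 0 0 0.025 0" --pt "0.05 0 0 0.012 0" --pt "0.05 0 0 0.006 0" --pt "0.05 0 0 0 0"

```text
clock: 27.45
tool_pos: [0.5433, 0.0161, 0.1042]
tcp_rot: [3.141, 0.0, 1.57]
force: [-0.1, 0.9, -1.1]
width: 0.067
```

Call:
servo_tool --pt "0.05 0 0 0.003 0" --pt "0.05 0 0 0.001 0" --pt "0.05 0 0 0 0"

```text
clock: 27.82
tool_pos: [0.545, 0.0158, 0.1011]
tcp_rot: [3.136, 0.001, 1.57]
force: [2.5, -0.0, 5.8]
width: 0.0669
```

Call:
servo_tool --pt "0.05 0 -0.002 0 0" --pt "0.087 0 0 0 0" --pt "0.087 0 0 0 0" --pt "0.087 0 0 0 0" --pt "0.087 0 0 -0.03 0"

```text
clock: 28.45
tool_pos: [0.5374, 0.0166, 0.1275]
tcp_rot: [-3.132, -0.002, 1.57]
force: [0.2, -0.5, -0.4]
width: 0.0863
```

Call:
servo_tool --pt "0.087 0 0 -0.05 0" --pt "0.087 0 0 -0.03 0" --pt "0.087 0 -0.045 0 0" --pt "0.087 0 -0.045 0 0" --pt "0.087 0 -0.045 0 0"

```text
clock: 29.08
tool_pos: [0.4027, 0.0167, 0.209]
tcp_rot: [-3.137, -0.001, 1.571]
force: [0.1, 0.1, 0.5]
width: 0.0868
```

Call:
servo_tool --pt "0.087 0 -0.02 0 0" --pt "0.087 0.05 0 0 0" --pt "0.087 0.05 0 0 -10" --pt "0.087 0 0 0 -10" --pt "0.087 0 0 0 -10"

```text
clock: 29.7
tool_pos: [0.384, 0.117, 0.209]
tcp_rot: [-3.138, -0.002, 2.102]
force: [0.5, 0.2, -0.4]
width: 0.0869
```

Call:
servo_tool --pt "0.087 0 0 0 -10" --pt "0.087 0 0 0 -10" --pt "0.087 0 0 0 -10" --pt "0.087 0 0 0 -10" --pt "0.087 0 0 0 -10"

```text
clock: 30.32
tool_pos: [0.3841, 0.1161, 0.209]
tcp_rot: [-3.141, -0.004, 2.972]
force: [0.4, 0.3, -0.2]
width: 0.0871
```

Call:
servo_tool --pt "0.087 0 0 0 -10" --pt "0.087 0 0 0 0"

```text
clock: 30.58
tool_pos: [0.3845, 0.1162, 0.2091]
tcp_rot: [-3.141, -0.004, 3.139]
force: [-0.4, -0.4, 0.0]
width: 0.0867
```

```bash
python3 pic.py p7 .5427 .0175; python3 - <<'E'
from h import *
for c in('top','scene'):
  for m in nets.boxes_of(c,'bowl_a')[:7]:
    e=m['extent']; print(c,np.round(e),round(m['p'],2),ray(c,(e[0]+e[2]/2,e[1]+e[3]/2),.037).round(3))
E
```

```text
30.575 [0.3845 0.1162 0.2091] [-3.141 -0.004  3.139] 0.08674492172747572 [-0.4 -0.4  0. ]
top crop origin 234 145 x4
scene crop origin 292 140 x4
top [273. 180.  22.  28.] 0.92 [0.547 0.02  0.037]
top [172. 238.   9.  10.] 0.38 [0.405 0.307 0.037]
top [424. 267.  32.  34.] 0.22 [ 0.313 -0.413  0.037]
scene [331. 177.  21.  18.] 0.59 [0.525 0.048 0.037]
scene [334. 117.  16.  12.] 0.59 [0.392 0.303 0.037]
```

View pics/p7.png

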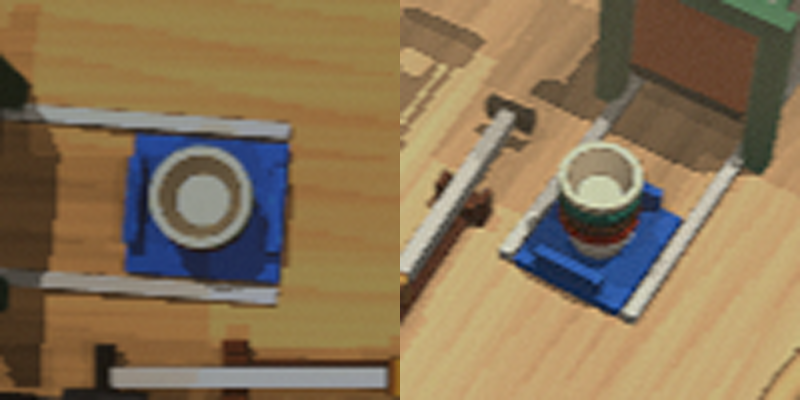

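Four bowls are nested and straight. Last is yellow.

Call:
servo_tool --pt "0.087 0 0.05 0 0" --pt "0.087 0 0.05 0 0" --pt "0.087 0 0.05 0 0" --pt "0.087 -0.001 0.047 0.04 0" --pt "0.087 0 0 0.05 0"

```text
clock: 31.4
tool_pos: [0.3887, 0.3171, 0.1198]
tcp_rot: [3.138, 0.006, -3.139]
force: [-0.3, -0.7, -0.4]
width: 0.0871
```

Call:
servo_tool --pt "0.087 0 0 0.01 0" --pt "0.087 0 0 0 0"

```text
clock: 31.65
tool_pos: [0.3869, 0.3128, 0.1097]
tcp_rot: [-3.141, -0.001, 3.14]
force: [0.2, 0.0, -0.3]
width: 0.0873
```

```bash
python3 - <<'E'
from h import *
shot('top');shot('scene'); print(ctrl.get_state()['tool_pos'])
for c in('top','scene'):
  for m in nets.boxes_of(c,'bowl_a')[:7]:
    e=m['extent']; print(c,np.round(e),round(m['p'],2),ray(c,(e[0]+e[2]/2,e[1]+e[3]/2),.037).round(3))
E
```

```text
[0.38818118 0.31318676 0.11123392]
top [275. 182.  21.  24.] 0.6 [0.547 0.014 0.037]
scene [333. 175.  18.  16.] 0.87 [0.524 0.06  0.037]
scene [320. 186.  44.  33.] 0.69 [ 0.559 -0.011  0.037]
scene [332. 116.  18.  14.] 0.49 [0.389 0.301 0.037]
scene [339. 194.  10.   4.] 0.41 [0.552 0.014 0.037]
scene [335. 200.  15.   1.] 0.41 [ 0.556 -0.003  0.037]
scene [349. 193.  -3.   1.] 0.4 [0.556 0.029 0.037]
scene [383. 185.  49.  60.] 0.25 [0.763 0.049 0.037]
```

Call:
servo_tool --pt "0.087 0.001 0 0.035 0" --pt "0.087 0 0 0.03 0" --pt "0.087 0 0 0.01 0" --pt "0.087 0 0 0 0" --pt "0.05 0 0 0 0"

```text
clock: 32.48
tool_pos: [0.3869, 0.3136, 0.036]
tcp_rot: [3.141, 0.002, 3.141]
force: [-0.2, -0.4, -0.4]
width: 0.0828
```

Call:
servo_tool --pt "0.05 0 0 0 0" --pt "0.05 0 0 0 0" --pt "0.05 0 0 0 0" --pt "0.05 0 0 0 0"

```text
clock: 32.98
tool_pos: [0.3866, 0.3135, 0.0356]
tcp_rot: [3.141, 0.002, 3.141]
force: [0.1, -0.5, 6.8]
width: 0.0677
```

Call:
servo_tool --pt "0.05 0 0 -0.04 0" --pt "0.05 0 0 -0.055 0" --pt "0.05 0 0 -0.055 0" --pt "0.05 0 -0.03 -0.03 0" --pt "0.05 0 -0.045 0 0"

```text
clock: 33.6
tool_pos: [0.3878, 0.2387, 0.2175]
tcp_rot: [3.139, 0.007, -3.139]
force: [0.4, -0.5, -0.8]
width: 0.0679
```

Call:
servo_tool --pt "0.05 0 -0.045 0 0" --pt "0.05 0 -0.045 0 0" --pt "0.05 0 -0.045 0 0" --pt "0.05 0 -0.045 0 0" --pt "0.05 0 -0.043 0 0"

```text
clock: 34.22
tool_pos: [0.3855, 0.0139, 0.2148]
tcp_rot: [3.142, -0.0, 3.141]
force: [0.1, 0.6, -0.4]
width: 0.0675
```

Call:
servo_tool --pt "0.05 0 0 0 10" --pt "0.05 0 0 0 10" --pt "0.05 0 0 0 10" --pt "0.05 0 0 0 10" --pt "0.05 0 0 0 10"

```text
clock: 34.85
tool_pos: [0.3854, 0.0154, 0.2147]
tcp_rot: [-3.141, -0.001, 2.262]
force: [0.1, -1.2, -1.5]
width: 0.0675
```

Call:
servo_tool --pt "0.05 0 0 0 10" --pt "0.05 0 0 0 10" --pt "0.05 0 0 0 10" --pt "0.05 0 0 0 10" --pt "0.05 0 0 0 0"

```text
clock: 35.48
tool_pos: [0.3855, 0.0154, 0.2148]
tcp_rot: [-3.141, -0.0, 1.572]
force: [0.2, 0.3, -1.0]
width: 0.0679
```

Call:
servo_tool --pt "0.05 0 0.045 0 0" --pt "0.05 0 0.045 0 0" --pt "0.05 0 0.04 0 0" --pt "0.05 0 0.026 0 0" --pt "0.05 0 0 0 0"

```text
clock: 36.1
tool_pos: [0.5433, 0.015, 0.2145]
tcp_rot: [3.141, 0.0, 1.573]
force: [-0.4, -0.1, -0.5]
width: 0.0674
```

Call:
servo_tool --pt "0.05 0 0 0.03 0" --pt "0.05 0 0 0 0" --pt "0.05 0 0 0 0"

```text
clock: 36.48
tool_pos: [0.5412, 0.0152, 0.1853]
tcp_rot: [-3.141, -0.0, 1.571]
force: [0.5, -0.2, -0.7]
width: 0.0678
```

```bash
python3 pic.py p8 .5427 .0175
```

```text
36.475 [0.5412 0.0152 0.1853] [-3.141 -0.     1.571] 0.06783946800854994 [ 0.5 -0.2 -0.7]
top crop origin 234 145 x4
scene crop origin 292 140 x4
```

View pics/p8.png

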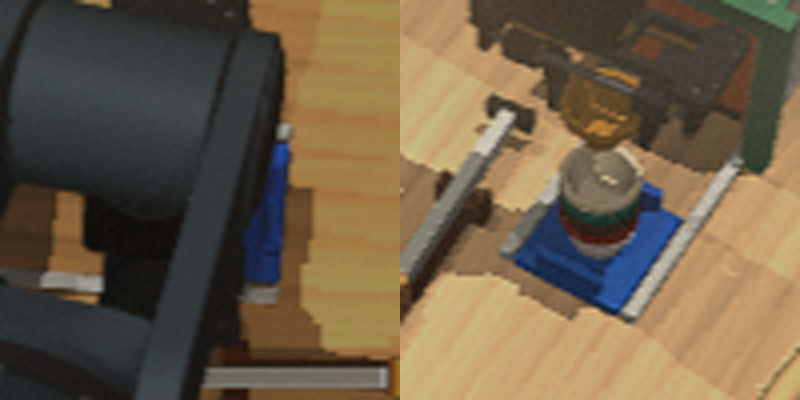

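Yellow is centred over the stack. Lower it.

Call:
servo_tool --pt "0.05 0 0 0.03 0" --pt "0.05 0 0 0.022 0" --pt "0.05 0 0 0.012 0" --pt "0.05 0 0 0.005 0" --pt "0.05 0 0 0 0"

```text
clock: 37.2
tool_pos: [0.5437, 0.0149, 0.117]
tcp_rot: [3.138, 0.001, 1.57]
force: [0.7, 0.3, 3.4]
width: 0.0676
```

Call:
servo_tool --pt "0.05 0 0 0.003 0" --pt "0.05 0 0 0.001 0" --pt "0.05 0 0 0 0"

```text
clock: 37.58
tool_pos: [0.546, 0.0147, 0.1148]
tcp_rot: [3.131, 0.001, 1.57]
force: [3.4, 0.9, 9.8]
width: 0.0674
```

Call:
servo_tool --pt "0.05 0 0.001 0 0" --pt "0.087 0 0 0 0" --pt "0.087 0 0 0 0" --pt "0.087 0 0 0 0" --pt "0.087 0 0 -0.03 0"

```text
clock: 38.2
tool_pos: [0.5403, 0.0155, 0.1398]
tcp_rot: [-3.134, -0.001, 1.57]
force: [0.1, 0.4, -0.1]
width: 0.0864
```

Call:
servo_tool --pt "0.087 0 0 -0.05 0" --pt "0.087 0 0 -0.02 0" --pt "0.087 -0.02 -0.02 0 0" --pt "0.087 -0.045 -0.02 0 0" --pt "0.087 -0.045 -0.02 0 0"

```text
clock: 38.83
tool_pos: [0.4815, -0.0953, 0.2115]
tcp_rot: [-3.14, -0.0, 1.572]
force: [-0.2, 0.2, 0.1]
width: 0.0872
```

Call:
servo_tool --pt "0.087 -0.04 -0.052 0 0" --pt "0.087 0 0 0 0"

```text
clock: 39.08
tool_pos: [0.4294, -0.134, 0.2111]
tcp_rot: [-3.137, -0.002, 1.564]
force: [0.0, -0.3, -0.2]
width: 0.087
```

```bash
python3 pic.py p9 .5427 .0175
```

```text
39.075 [ 0.4294 -0.134   0.2111] [-3.137e+00 -2.000e-03  1.564e+00] 0.0870228360197699 [ 0.  -0.3 -0.2]
top crop origin 234 145 x4
scene crop origin 292 140 x4
```

View pics/p9.png

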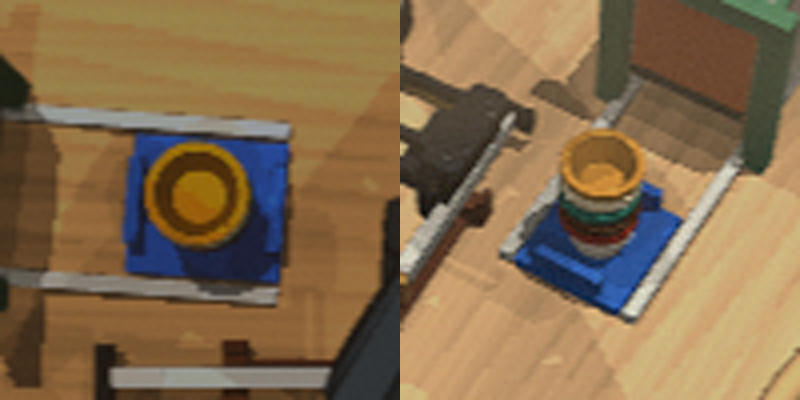

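All five bowls are nested and straight. Now the push stick.

Call:
servo_tool --pt "0.087 0 0 0.05 -1.5" --pt "0.087 0 0 0.05 0" --pt "0.087 0 0 0.03 0" --pt "0.087 0 0 0 0" --pt "0.087 0 0 0 0"

```text
clock: 39.8
tool_pos: [0.4344, -0.1325, 0.0824]
tcp_rot: [3.14, 0.001, 1.598]
force: [-0.3, 0.4, 0.2]
width: 0.0869
```

```bash
python3 - <<'E'
from h import *
s=ctrl.get_state();print(s['tool_pos'],s['tcp_rot'],s['force'])
print('rim pred centre',proj('top',[.5422,.0165,.116]),proj('scene',[.5422,.0165,.116]))
def fs(u,v):return ((u-400)/4+292-.4,v/4+140-.4)
print('obs top',(234+198/4-.4,145+195/4-.4),'scene',fs(602,163))
E
```

```text
[ 0.43441566 -0.13254911  0.08239815] [3.14042010e+00 6.52794974e-04 1.59797147e+00] [-0.31815347  0.39993637  0.17861651]
rim pred centre [282.65680114 193.01437446] [342.2320788  179.87784633]
obs top (283.1, 193.35) scene (342.1, 180.35)
```

Call:
servo_tool --pt "0.087 -0.001 -0.006 0 0" --pt "0.087 0 0 0.025 0" --pt "0.087 0 0 0.017 0" --pt "0.087 0 0 0 0" --pt "0.087 0 0 0 0"

```text
clock: 40.42
tool_pos: [0.4277, -0.1344, 0.0408]
tcp_rot: [3.14, 0.001, 1.596]
force: [-0.0, 0.2, 0.7]
width: 0.0869
```

Call:
servo_tool --pt "0.01 0 0 0 0" --pt "0.01 0 0 0 0" --pt "0.01 0 0 0 0" --pt "0.01 0 0 0 0" --pt "0.01 0 0 0 0"

```text
clock: 41.05
tool_pos: [0.4273, -0.134, 0.0398]
tcp_rot: [-3.142, -0.0, 1.596]
force: [-0.6, 0.3, -0.9]
width: 0.0447
```

Call:
servo_tool --pt "0.01 0 0 0 0" --pt "0.01 0 0 0 0" --pt "0.01 0 0 0 0" --pt "0.01 0 0 0 0"

```text
clock: 41.55
tool_pos: [0.4274, -0.1341, 0.0398]
tcp_rot: [3.141, 0.0, 1.596]
force: [0.3, 0.3, -0.2]
width: 0.0258
```

Call:
servo_tool --pt "0.01 0 0 -0.02 0" --pt "0.01 0 0 -0.03 0" --pt "0.01 0 0 -0.02 0" --pt "0.01 -0.03 0 0 0" --pt "0.01 -0.04 0 0 0"

```text
clock: 42.18
tool_pos: [0.4286, -0.2036, 0.1101]
tcp_rot: [-3.141, -0.001, 1.598]
force: [0.6, -0.7, -1.5]
width: 0.0261
```

Call:
servo_tool --pt "0.01 -0.04 0 0 4.2" --pt "0.01 -0.036 0.01 0 0" --pt "0.01 0 0.04 0 0" --pt "0.01 0 0.04 0 0" --pt "0.01 0 0 0 0"

```text
clock: 42.8
tool_pos: [0.5208, -0.2849, 0.1096]
tcp_rot: [3.139, 0.002, 1.525]
force: [-0.9, -1.0, -2.6]
width: 0.0259
```

Call:
servo_tool --pt "0.01 0 0 0 0" --pt "0.01 0 0 0 0"

```text
clock: 43.05
tool_pos: [0.5167, -0.2835, 0.1094]
tcp_rot: [-3.139, -0.001, 1.523]
force: [-0.3, -0.3, -1.3]
width: 0.0257
```

Call:
servo_tool --pt "0.01 0 0.012 0 0" --pt "0.01 0 0 0.04 0" --pt "0.01 0 0 0.03 0" --pt "0.01 0 0 0.01 0" --pt "0.01 0 0 0 0"

```text
clock: 43.68
tool_pos: [0.5304, -0.2849, 0.0296]
tcp_rot: [-3.141, -0.0, 1.523]
force: [0.4, -1.0, -1.2]
width: 0.0258
```

```bash
python3 pic.py p10 .535 -.06
```

```text
43.675 [ 0.5304 -0.2849  0.0296] [-3.141 -0.     1.523] 0.02583238841194854 [ 0.4 -1.  -1.2]
top crop origin 263 149 x4
scene crop origin 278 157 x4
```

View pics/p10.png

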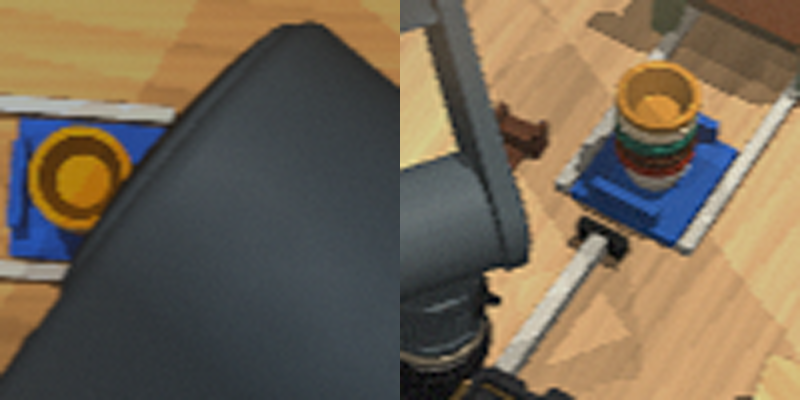

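The head (scene crop about 603,235) sits just behind the carrier, near the lane centre. Check this numerically.

```bash
python3 - <<'E'
from h import *
def fs(u,v):return ((u-400)/4+278-.4,v/4+157-.4)
for n,u,v,z in(('headL',583,217,.032),('headR',627,238,.032),('boardL',571,198,.012),('boardR',672,248,.012),('endbL',594,178,.036),('endbR',660,212,.036),('shaft near',512,362,.032),('shaft far',600,242,.032)): print(n,ray('scene',fs(u,v),z))
s=ctrl.get_state()
t=s['tool_pos'];y=s['tcp_rot'][2]; d=np.array([np.cos(y),np.sin(y)])
h=t[:2]+.220*d; print('head pred',h, 'proj',(proj('scene',[*h,.032])-[278,157])*4+[400,0])
E
```

```text
headL [ 0.52039927 -0.06557573  0.032     ]
headR [ 0.56075784 -0.06595398  0.032     ]
boardL [ 0.49634212 -0.04256252  0.012     ]
boardR [ 0.59140143 -0.04517256  0.012     ]
endbL [ 0.51102833 -0.03037851  0.036     ]
endbR [ 0.57328316 -0.03352813  0.036     ]
shaft near [ 0.5374076  -0.20713093  0.032     ]
shaft far [ 0.54378362 -0.07976319  0.032     ]
head pred [ 0.54167563 -0.06572926] proj [604.53723742 226.38760928]
```

Call:
servo_tool --pt "0.01 0 0 0.003 0" --pt "0.01 0.01 -0.001 0 0" --pt "0.01 0.008 0 0 0" --pt "0.01 0.008 0 0 0" --pt "0.01 0.01 0 0 0"

```text
clock: 44.4
tool_pos: [0.532, -0.2501, 0.0274]
tcp_rot: [3.139, 0.004, 1.525]
force: [-0.6, -5.5, -1.4]
width: 0.0256
```

Call:
servo_tool --pt "0.01 0.012 0 0 0" --pt "0.01 0.012 0 0 0" --pt "0.01 0.012 0 0 0" --pt "0.01 0.012 0 0 0" --pt "0.01 0.012 0 0 0"

```text
clock: 45.02
tool_pos: [0.534, -0.1882, 0.0269]
tcp_rot: [3.141, 0.0, 1.523]
force: [0.5, -5.7, -1.7]
width: 0.0256
```

Call:
servo_tool --pt "0.01 0.012 0 0 0" --pt "0.01 0.012 0 0 0" --pt "0.01 0.012 0 0 0" --pt "0.01 0.012 0 0 0" --pt "0.01 0.012 0 0 0"

```text
clock: 45.65
tool_pos: [0.5366, -0.1281, 0.0268]
tcp_rot: [-3.141, -0.0, 1.523]
force: [-0.1, -5.8, -0.9]
width: 0.0257
```

Call:
servo_tool --pt "0.01 0.012 0 0 0" --pt "0.01 0.012 0 0 0" --pt "0.01 0.012 0 0 0" --pt "0.01 0.012 0 0 0" --pt "0.01 0 0 0 0"

```text
clock: 46.28
tool_pos: [0.5378, -0.0789, 0.0266]
tcp_rot: [-3.139, -0.002, 1.524]
force: [0.2, -1.4, -1.7]
width: 0.026
```

```bash
python3 pic.py p11 .5427 .1
```

```text
46.275 [ 0.5378 -0.0789  0.0266] [-3.139e+00 -2.000e-03  1.524e+00] 0.02604646550114907 [ 0.2 -1.4 -1.7]
top crop origin 204 144 x4
scene crop origin 303 123 x4
```

View pics/p11.png

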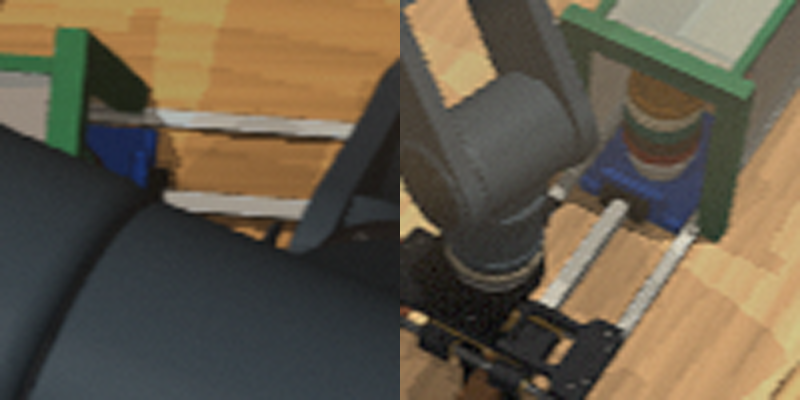

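The stack has opened the flap and is passing through upright. Continue.

Call:
servo_tool --pt "0.01 0.006 0 0 0" --pt "0.01 0.012 0 0 0" --pt "0.01 0.012 0 0 0" --pt "0.01 0.012 0 0 0" --pt "0.01 0.012 0 0 0"

```text
clock: 47.0
tool_pos: [0.5417, -0.0265, 0.0268]
tcp_rot: [3.141, 0.0, 1.523]
force: [-0.2, -4.6, -1.9]
width: 0.0262
```

Call:
servo_tool --pt "0.01 0.012 0 0 0" --pt "0.01 0.012 0 0 0" --pt "0.01 0.012 0 0 0" --pt "0.01 0.012 0 0 0" --pt "0.01 0.012 0 0 0"

```text
clock: 47.62
tool_pos: [0.5443, 0.0337, 0.0268]
tcp_rot: [-3.141, -0.0, 1.523]
force: [-0.8, -4.5, -1.8]
width: 0.0259
```

Call:
servo_tool --pt "0.01 0.01 0 0 0" --pt "0.01 0.008 0 0 0" --pt "0.01 0.005 0 0 0" --pt "0.01 0 0 0 0" --pt "0.01 0 0 0 0"

```text
clock: 48.25
tool_pos: [0.5454, 0.0563, 0.0268]
tcp_rot: [-3.141, -0.001, 1.522]
force: [0.2, 0.4, -2.0]
width: 0.0256
```

```bash
python3 - <<'E'
from h import *
s=ctrl.get_state();print(s['tool_pos'],s['tcp_rot'],s['force'])
for c in('top','scene'):
  shot(c,c+'_push.png')
  for n in('carrier','carrier_seat','hatch','bowl_a','stick','flap'):
    for m in nets.mark_of(c,n)[:3] if n!='flap' else []: print(c,n,round(m['p'],2),np.round(m['xy'],1),ray(c,m['xy'],0.0).round(3))
  for m in nets.boxes_of(c,'flap')[:2]: print(c,'flapbox',np.round(m['extent']),round(m['p'],2))
E
```

```text
[0.54536542 0.05631745 0.0268042 ] [-3.14118697e+00 -8.09939549e-04  1.52242182e+00] [ 0.19270107  0.40173225 -1.96171046]
top stick 0.76 [271.5 194.2] [0.549 0.058 0.   ]
scene hatch 0.62 [359.5 171.6] [0.541 0.159 0.   ]
scene stick 0.65 [346.5 192.8] [0.543 0.055 0.   ]
scene stick 0.33 [322.5 323.6] [ 0.693 -0.379  0.   ]
scene flapbox [362. 145.  17.  27.] 0.92
```

Call:
servo_tool --pt "0.01 0.005 0 0 0" --pt "0.01 0.005 0 0 0" --pt "0.01 0 0 0 0" --pt "0.01 0 0 0 0"

```text
clock: 49.45
tool_pos: [0.5461, 0.0662, 0.0268]
tcp_rot: [3.142, -0.0, 1.523]
force: [0.0, -1.2, -2.1]
width: 0.0259
```

Call:
servo_tool --pt "0.01 -0.02 0 0 0" --pt "0.01 -0.05 0 0 0" --pt "0.01 -0.05 0 0 0" --pt "0.01 -0.05 0 0 0" --pt "0.01 -0.05 0 0 0"

```text
clock: 50.08
tool_pos: [0.5349, -0.1564, 0.0268]
tcp_rot: [3.141, -0.0, 1.522]
force: [1.1, 0.8, -1.4]
width: 0.0256
```

Call:
servo_tool --pt "0.01 -0.05 0 0 0" --pt "0.01 -0.05 0 0 0" --pt "0.01 -0.03 0 0 0" --pt "0.01 0 0 0 0" --pt "0.01 0 0 -0.03 0"

```text
clock: 50.7
tool_pos: [0.5265, -0.2823, 0.0547]
tcp_rot: [-3.136, -0.005, 1.521]
force: [0.5, -0.3, -1.5]
width: 0.026
```

Call:
servo_tool --pt "0.01 0 0 -0.05 0" --pt "0.01 0 0 0 0" --pt "0.01 0 0 0 0"

```text
clock: 51.08
tool_pos: [0.5284, -0.2825, 0.1064]
tcp_rot: [-3.14, -0.001, 1.524]
force: [0.3, 0.3, -2.1]
width: 0.0263
```

```bash
python3 - <<'E'
from h import *
s=ctrl.get_state();print(s['tool_pos'],s['tcp_rot'],s['force'],s['width'])
a=shot('top','top_after.png')[:,:,::-1]; b=shot('scene','scene_after.png')[:,:,::-1]
for m in nets.boxes_of('scene','flap')[:2]: print('flapbox',np.round(m['extent']),round(m['p'],2))
u=np.array([.0471,.9989]);n=np.array([.9989,-.0471]);o=np.array([.5495,.163])
for z in(.046,.16):
  for e in(-.054,.054): print('flap corner',z,proj('scene',[*(o+n*e),z]).round(1))
a=cv2.resize(a[140:230,90:190],(400,360),interpolation=cv2.INTER_CUBIC); b=cv2.resize(b[75:185,330:430],(400,440),interpolation=cv2.INTER_CUBIC)
b2=cv2.copyMakeBorder(a,0,80,0,0,cv2.BORDER_CONSTANT)
cv2.imwrite('pics/after.png',cv2.convertScaleAbs(np.hstack([b2,b]),alpha=1.3))
E
```

```text
[ 0.5284271  -0.28252203  0.10639186] [-3.14004445e+00 -1.45129219e-03  1.52358312e+00] [ 0.29974761  0.26545481 -2.09454362] 0.026312430014003494
flapbox [350. 138.  31.  35.] 0.61
flap corner 0.046 [349.5 157. ]
flap corner 0.046 [377.1 170. ]
flap corner 0.16 [351.4 134.2]
flap corner 0.16 [380.9 147.5]
```

The flap box matches the shut flap's projection. Return the stick.

Call:
servo_tool --pt "0.01 0 0 0 -4.15" --pt "0.01 0 -0.045 0 0" --pt "0.01 0 -0.045 0 0" --pt "0.01 0.03 -0.007 0 0" --pt "0.01 0.04 0 0 0"

```text
clock: 51.85
tool_pos: [0.4294, -0.216, 0.1059]
tcp_rot: [-3.14, -0.001, 1.592]
force: [0.8, 0.5, -1.7]
width: 0.026
```

Call:
servo_tool --pt "0.01 0.04 0 0 0" --pt "0.01 0.04 0 0 0" --pt "0.01 0 0 0.03 0" --pt "0.01 0 0 0 0" --pt "0.01 0 0 0 0"

```text
clock: 52.48
tool_pos: [0.4288, -0.1366, 0.0767]
tcp_rot: [-3.141, -0.0, 1.595]
force: [0.1, 0.6, -2.3]
width: 0.0256
```

```bash
python3 - <<'E'
from h import *
s=ctrl.get_state();t=s['tool_pos'];print(t,s['tcp_rot'],s['force'],s['width'])
shot('scene','scene_rest.png'); shot('top','top_rest.png')
for c in('scene','top'):
  for m in nets.boxes_of(c,'stick')[:2]: print(c,np.round(m['extent']),round(m['p'],2))
# dark rubber head columns, along row of the head in scene picture
y=s['tcp_rot'][2]; d=np.array([np.cos(y),np.sin(y)]); n=np.array([d[1],-d[0]])
P=[proj('scene',[*(t[:2]+d*a+n*b),t[2]+.002+h]) for a,b,h in((.22,-.022,0),(.22,.022,0),(.2,.022,0))]
print('head front L,R, rear R (top face) pred',np.round(P,1))
im=cv2.imread('pics/scene_rest.png'); 
c=proj('scene',[*(t[:2]+d*.2),t[2]]).astype(int); print('centre',c)
g=cv2.cvtColor(im,cv2.COLOR_BGR2GRAY)[c[1]-14:c[1]+12,c[0]-18:c[0]+18]; print(c[0]-18,c[1]-14); print('\n'.join(' '.join('%3d'%v for v in r) for r in g))
E
```

```text
[ 0.42877418 -0.13656368  0.07673165] [-3.14110801e+00 -3.39829796e-04  1.59496087e+00] [ 0.14028291  0.57280653 -2.32735356] 0.02560748874100737
scene [268. 160.  58.  75.] 0.6
top [256. 230.  61.  12.] 0.86
head front L,R, rear R (top face) pred [[314.  156.7]
 [325.6 161.4]
 [322.8 165.5]]
centre [316 163]
298 149
 68  64  66  72  73  72  63 122 158 153 154 156 158 155 147 161 169 167 166 165 158 164 169 166 161 166 164 163 160 159 161 166 170 165 167 168
 71  67  65  66  69  65  70 122 156 157 159 154 154 153 153 151 157 168 165 161 167 169 168 162 163 165 161 159 160 159 163 167 166 165 168 161
 65  67  66  72  65  63  84 140 163 156 157 156 154 151 151 149 145 156 166 170 171 169 163 160 167 164 162 158 160 166 169 169 167 163 163 158
 67  66  67  60  60  82 140 168 164 157 157 153 152 148 147 145 148 142 157 170 168 164 161 165 164 161 157 157 162 172 169 169 167 165 162 154
 62  61  59  80 116 155 169 162 156 155 153 150 150 147 150 147 144 147 151 160 167 162 164 166 161 160 157 161 168 170 167 166 167 162 154 152
119  98 131 162 167 168 168 168 166 161 151 147 149 150 148 1
[... 2262 characters left out ...]
 150 150 147 139 143 152 149 148 160 161 166 143 103  99 127 144 138 137 144 141 140 144 146 142 137 135 136 139 139 148 165
164 160 158 155 153 149 148 140 142 122  80 124 161 160 162 153 120  94 111 136 139 136 140 140 141 143 145 143 138 134 137 136 138 139 148 155
168 160 156 152 150 151 143 142 118  84 113 151 158 162 154 127  95 119 139 145 148 143 143 140 142 145 142 138 135 137 137 139 140 139 152 164
176 164 150 152 147 139 140 144 124 104 143 161 166 180 155  99 101 129 147 146 148 148 143 141 142 142 136 137 136 138 137 140 138 144 150 156
177 173 163 148 146 138 142 147 157 182 202 190 175 159 116  95  89  82  80 122 151 145 143 144 145 139 140 133 138 136 140 142 143 150 149 152
```

The stick hasn't slipped in the grip: the head's front corners are within about 1 px of the prediction. Lower it into the rest.

Call:
servo_tool --pt "0.01 0.0025 -0.0015 0 0" --pt "0.01 0 0 0.015 0" --pt "0.01 0 0 0.012 0" --pt "0.01 0 0 0.008 0" --pt "0.01 0 0 0 0"

```text
clock: 53.3
tool_pos: [0.4267, -0.1336, 0.0412]
tcp_rot: [-3.14, -0.001, 1.595]
force: [-0.0, 0.5, -0.1]
width: 0.026
```

Call:
servo_tool --pt "0.01 0 0 0 0" --pt "0.01 0 0 0 0"

```text
clock: 53.55
tool_pos: [0.4273, -0.1339, 0.0421]
tcp_rot: [3.141, 0.0, 1.596]
force: [-0.2, -0.3, -2.3]
width: 0.0257
```

Call:
servo_tool --pt "0.01 0 0 0.002 0" --pt "0.01 0 0 0 0" --pt "0.06 0 0 0 0" --pt "0.06 0 0 0 0" --pt "0.06 0 0 0 0"

```text
clock: 54.18
tool_pos: [0.4272, -0.1338, 0.0399]
tcp_rot: [3.141, 0.0, 1.595]
force: [-0.5, 0.9, 0.1]
width: 0.0481
```

Call:
servo_tool --pt "0.06 0 0 -0.03 0" --pt "0.06 0 0 -0.05 0" --pt "0.06 -0.05 0 -0.06 0" --pt "0.06 -0.06 0 -0.03 0" --pt "0.06 -0.06 0 0 0"

```text
clock: 54.8
tool_pos: [0.4322, -0.2918, 0.1989]
tcp_rot: [3.137, 0.005, 1.597]
force: [0.3, 0.0, -0.5]
width: 0.0599
```

Call:
servo_tool --pt "0.06 -0.06 0 0 0" --pt "0.06 -0.06 0 0 0" --pt "0.06 -0.06 0 0 0" --pt "0.06 -0.06 -0.03 0 0" --pt "0.06 0 0 0 0"

```text
clock: 55.42
tool_pos: [0.4064, -0.5308, 0.1953]
tcp_rot: [-3.142, 0.002, 1.59]
force: [0.8, -0.4, -0.5]
width: 0.0599
```

```bash
python3 - <<'E'
from h import *
s=ctrl.get_state();print(s['clock'],s['tool_pos'],s['force'])
a=shot('top','topF.png')[:,:,::-1]; b=shot('scene','sceneF.png')[:,:,::-1]
for c in('top','scene'):
  for n in('stick','flap','bowl_a','carrier'):
    for m in nets.boxes_of(c,n)[:2]: print(c,n,np.round(m['extent']),round(m['p'],2))
# expected yellow rim centre for carrier 175 mm in
u=np.array([.0471,.9989]);o=np.array([.5495,.163])
for d in(.155,.175): print(d,proj('top',[*(o+u*d),.116]).round(1),proj('scene',[*(o+u*d),.116]).round(1))
a=a[140:265,90:390]; b=b[75:255,250:440]
a=cv2.resize(a,(780,325),interpolation=cv2.INTER_CUBIC)
b1=cv2.resize(b[0:110,70:180],(390,275),interpolation=cv2.INTER_CUBIC); b2=cv2.resize(b[75:180,0:110],(390,275),interpolation=cv2.INTER_CUBIC)
cv2.imwrite('pics/final.png',cv2.convertScaleAbs(np.vstack([a,np.hstack([b1,b2])]),alpha=1.4))
E
```

```text
55.425 [ 0.40642306 -0.53081542  0.1952836 ] [ 0.78970468 -0.38964532 -0.45197756]
top stick [257. 232. 115.  14.] 0.82
top flap [412. 137.  32.  22.] 0.35
scene stick [270. 164.  55.  73.] 0.71
scene stick [315.  79. 109. 138.] 0.55
scene flap [352. 140.  30.  34.] 0.86
0.155 [165.2 184.2] [386.3 121.2]
0.175 [157.4 183.6] [388.9 117.7]
```

View pics/final.png

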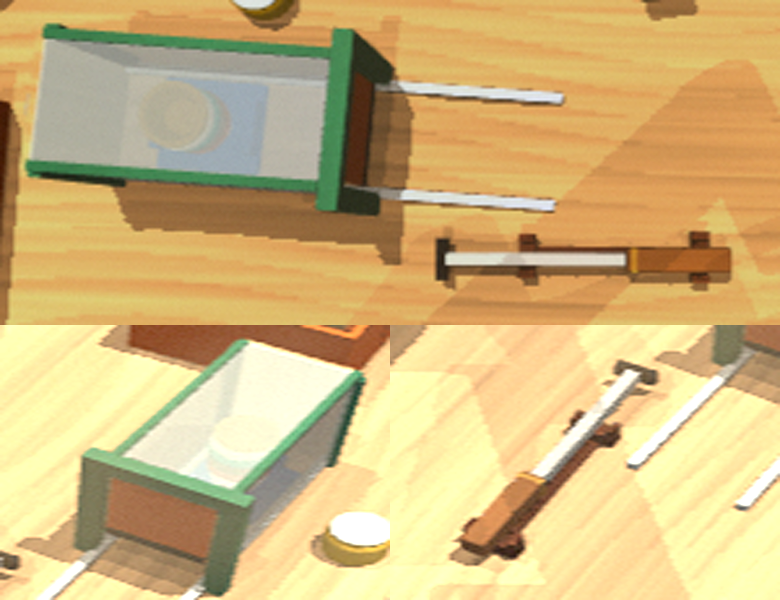

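Final picture: the stack is upright inside the tunnel, with the rim at pixel (158,184.6) against (157.4,183.6) expected for 175 mm in. The flap is shut and the stick lies in both saddles. Handing in.

```bash
python3 -c "
from cell import ticket
print(ticket.sign_off())"
```

```text
the job is handed in; nothing more can be done
None
```

The job is done and handed in at about 56 s on the robot's clock. All five bowls (red, walnut, teal, cream, yellow, from the bottom up) are nested in the carrier's seat. I pushed the carrier with the stick about 175 mm past the flap, then laid the stick back in its rest.

**Last checks:**
- **Stack:** the top rim was within about 1 px of where a nested stack 175 mm in should appear, and it stands upright. The walls are milky, so I could not see each bowl separately inside the tunnel.
- **Flap:** its box in the scene view was within 2–6 px of where the shut flap should be, and the picture shows it closed. The network found no flap in the top view except a weak false hit elsewhere.
- **Stick:** its box is within 1–2 px of where it started, in both saddles.
- **Bystanders:** I did not measure them again before handing in. The moves were planned to stay clear of them.
- **Forces:** the readings at the end of each move never passed about 10 N. The highest came while seating the last bowl.

I noticed no knocked bowl and no slackened grip.

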